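# Seal the meringue keeper

## Robot

A 7-joint arm with a two-finger parallel gripper is mounted at the origin on a cart in front of the work surface, level with it; the furniture and walls round the work are solid. World frame = base frame: x ahead of the robot, y to its left, z up, the work surface at z = 0. Lengths are in mm, angles in rad, forces in N, time in s.
With the tool pointing down it reaches from about 400 to 850 mm from the base axis. Payload 4.5 kg.
Tool frame: the origin (TCP) lies between the finger pads; the fingertips stand 22 mm ahead of it and the grasp point (between the pads) lies 3 mm ahead of it (arm.tips_ahead is the z of the fingertips in the tool frame, in mm); z points along the fingers, y is the line along which they close (so a half turn about z gives the same grasp; the last joint's range is limited). The gripper opens to 88 mm and grips with 3 to 60 N. Pads are 18 mm wide; open, the fingers measure 123 mm over their backs; the gripper's body (75 mm by 187 mm) begins 45 mm behind the grasp point.
Start: joints at [-1.21, 0.689, -0.195, 1.565, 0.157, 0.902, -0.215], TCP at [200.614, 591.95, 260.743] pointing down, gripper open.
Joint ranges: [-3.01, 3.01], [-0.46, 2.08], [-1.47, 1.51], [0.13, 2.56], [-1, 4.14], [0.04, 2.09], [-2.66, 2.66]. Speed limits (rad/s): [2.57, 2.57, 3.14, 3.14, 3.14, 3.14, 3.14].

## Interface

Orientations are given as a unit quaternion [x, y, z, w].
In Python, from station import arm gives the robot as it stands.
- The arm moves only by the tool drive_effector, called after ">>>" as name(argument=value, ...), one argument or row to a line, values as JSON. Schema: {"type":"object","properties":{"moves":{"type":"object","properties":{"x":{"type":"array","items":{"type":"number"},"minItems":1,"maxItems":12},"y":{"type":"array","items":{"type":"number"},"minItems":1,"maxItems":12},"z":{"type":"array","items":{"type":"number"},"minItems":1,"maxItems":12},"drx":{"type":"array","items":{"type":"number"},"minItems":1,"maxItems":12},"dry":{"type":"array","items":{"type":"number"},"minItems":1,"maxItems":12},"drz":{"type":"array","items":{"type":"number"},"minItems":1,"maxItems":12}},"additionalProperties":false,"required":["x","y","z","drx","dry","drz"]},"jaw":{"type":"number"},"force":{"type":"number"},"only":{"type":"string"},"quiet":{"type":"boolean"},"lines":{"type":"string"}},"required":["moves"],"additionalProperties":false}. moves is an object with one list for each field, all of the same length, 1 to 12, a row being the entries at one place: x, y, z (the shift in normalised numbers (1 is 600 mm)), drx, dry, drz (a rotation vector in parts of the range, where 1.0 means 2 pi rad); each row is the pose to reach, as a shift and turn from the pose commanded when the call began, along the tool's axes at that moment; what a row does not reach only later rows make up. A row lasts 1/8 s, in which the tool goes at most 62.5 mm and 0.188 rad, less where a joint would pass 70% of its speed; a pose out of reach is approached as far as the arm can. jaw is the opening from 0.0 (shut) to 1.0 (fully open), set as the call begins (left out keeps the last). The fingers move at their own pace and stop on an object; force is the grip in N (left out, the last holds). Time passes only in rows, so rows that do not move let the fingers close. The tool returns the time, the measured TCP pose, the force, the opening and the grip force at its end. only (a regular expression) keeps the lines of the reply that match it, lines (a string "A,B") keeps lines A to B, and quiet returns only ok. Input that does not fit is refused with a message, and nothing moves.
- arm.get_state(): the state, without advancing time (a new reading comes with each control period).
- arm.snapshot(name): name is "side" or "top"; returns a dict with "pixels" (400x640x3 uint8, red, green, blue), "fx", "fy", "cx", "cy" (pixels), "k1" (the pictures are not rectified: a ray, as slopes to the right and down, at radius r is drawn at 1 + k1 r^2 times it, then the intrinsics apply), "rvec" (rotation vector, rad) and "tvec" (3), from world to camera coordinates, as OpenCV has them. Camera axes: x right, y down, z forward; pixel columns grow to the right and rows downward; lengths in mm; the calibration is good to about 2 mm. A picture is of the moment at which its call begins. There is no depth.
- arm.finish_job(): hands the job in; it is judged then, once.
The state is a dict: "t": time; "joint_positions": joint angles; "joint_vel": joint speeds; "joint_torque": joint torques, N m; "tcp_pos": TCP position; "ee_rot": TCP orientation; "wrist_force": force on the tool from outside, world axes, zero at the start; "ft_torque": the same for the moment, N m; "gripper_width": opening from 0.0 (shut) to 1.0 (fully open); "grasp_force": force on a finger pad.
Only numpy, scipy, OpenCV 4.12 (cv2) and the standard library are available. Lean on these libraries where they do the work, as an engineer would, in place of code of your own. Each camera call takes 0.05 s, during which the arm holds its last target. There are 200 camera calls.

## Task

Two airtight food keepers stand open on the pantry worktop. Shut the one with the three white meringues in it: push its lid down against the rubber gasket until the catch snaps over it and the lid stays fully shut by itself. Leave the lid of the keeper with the mushrooms open just as it is, because they need air.

Things in the scene. Friction and masses are not known exactly. Their poses are not given: they have to be found in the camera images.
- keeper_a: The keeper to shut, with 3 white meringues (25 mm): fixed grey plastic box with clear lid, 150 (x) by 130 (y) mm. Origin: centre of underside; x to the hinge side at the back, z up; faces the robot within 15 deg. Hinge line along y at x 75, z 83; lid top z 88 when shut. Steel spring catch before the front: x -75 to -123, 50 wide, to z 107; press behind it.
- keeper_a_lid (a joint): Its lid's angle, rad: 0 shut and latched, + open; starts 0.35 to 0.65. Stiff hinge: the lid stays where left, 1 to 2 N moves it. From 0.06 down the springy gasket resists and lifts an unlatched lid back to about 0.06; near 0 the lip also forces the bolt aside: 8 to 15 N at the pad in all. Latches between 0.01 and -0.01; hard stop at -0.025 (3 mm lower at the pad).
- keeper_a_pad (a point): Place to press on that lid: centre of a round grey thumb pad, 32 mm across, flush with the lid's upper face, 120 mm forward of the hinge line, 5 mm above the lid's mid-plane (which holds the hinge line), 30 mm behind the front edge. Moves with the lid; x axis along the lid to the hinge, z out of its upper face.
- keeper_b_pad (a point): Same point on the lid of the other keeper, of the same make and size, holding two brown mushrooms (about 55 mm); it must stay open as it stands (0.35 to 0.65 rad). Which keeper stands left and which right varies; centres at least 220 mm apart.

How it is judged:
By the outcome, as a careful person would: the job done as asked, in the order asked, and still so for the second after the job is handed in, with the robot touching nothing.
It also fails if it takes over 29 s, if anything falls off the work surface, if the arm or the gripper's body presses on something with over 40 N, if the wrist force passes 120 N, or if a joint passes its speed limit or range.

## Working session

There is one attempt and no reset: what is moved stays moved. The work goes in short steps, Python scripts to look and compute and a tool call to move; the robot and the scene stay as the last step left them, time stands still between calls to the robot, and variables do not carry over. Pictures are saved under pics/ and viewed, at most 10 in all, crops included, and the job is handed in when it is done.

```bash
mkdir -p pics; ls; python3 - <<'E'
from station import arm
import cv2
for n in("side","top"):
    s=arm.snapshot(n); cv2.imwrite(f"pics/{n}0.png",s["pixels"][:,:,::-1])
    print({k:v for k,v in s.items() if k!="pixels"})
s=arm.get_state();print(s)
E
```

```text
pics
station.py
{'fx': 400.09827833098274, 'fy': 400.09827833098274, 'cx': 311.96366257174986, 'cy': 199.98831914414723, 'k1': 0.033181339315637576, 'rvec': array([ 2.22015391,  0.03092847, -0.00400182]), 'tvec': array([-592.28822185,   70.07738177, 1201.71028739])}
{'fx': 463.20030435909564, 'fy': 463.20030435909564, 'cx': 314.6462310652111, 'cy': 205.96935652255735, 'k1': 0.007459068940660574, 'rvec': array([ 2.19403947, -2.143482  ,  0.11471056]), 'tvec': array([ -27.50676073,  598.41937709, 1154.18561059])}
{'t': 0.1, 'joint_positions': array([-1.21023232,  0.68987621, -0.19448115,  1.56624569,  0.15733404,
        0.90253206, -0.21508675]), 'joint_vel': array([-0.00222119, -0.00184699,  0.00098084, -0.00082193, -0.00070367,
        0.00144786,  0.00179754]), 'joint_torque': array([-2.51597252e-03, -5.28497529e+01, -1.27099838e+00, -1.53835756e+01,
       -5.24521305e-02,  2.00746297e-03,  6.50964398e-05]), 'tcp_pos': array([200.50717129, 591.39246026, 260.00264844]), 'ee_rot': array([ 1.62615914e-01,  9.86689093e-01, -8.33795329e-04, -4.61084150e-05]), 'wrist_force': array([ 0.37797432, -0.41032944, -0.52332175]), 'ft_torque': array([ 0.04056707,  0.03707958, -0.05264802]), 'grasp_force': 0.0, 'gripper_width': 0.9984355964754354}
```

View pics/side0.png

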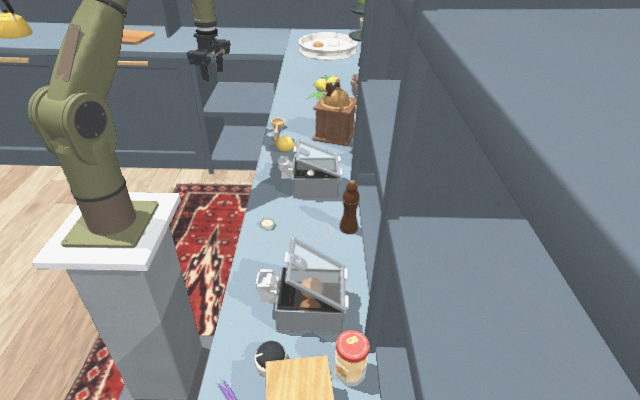

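View pics/top0.png

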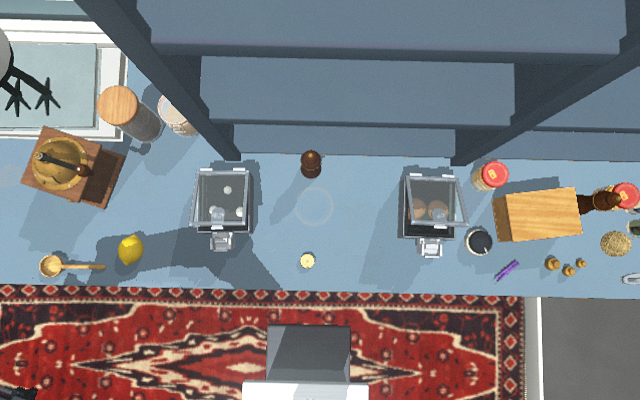

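Side view: the meringue keeper is the farther one, around (316,172), and the mushroom keeper is at (310,295). Top view: the meringue keeper is on the left at (222,205), with the catch at (221,241). The mushroom keeper is at (433,205). I'll enlarge keeper A.

```bash
python3 - <<'E'
import cv2
a=cv2.imread("pics/side0.png")[130:210,265:365]; b=cv2.imread("pics/top0.png")[155:260,180:265]
cv2.imwrite("pics/sc.png",cv2.resize(a,None,fx=7,fy=7,interpolation=cv2.INTER_CUBIC))
cv2.imwrite("pics/tc.png",cv2.resize(b,None,fx=5.6,fy=5.6,interpolation=cv2.INTER_CUBIC))
E
```

```text
(no output)
```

View pics/sc.png

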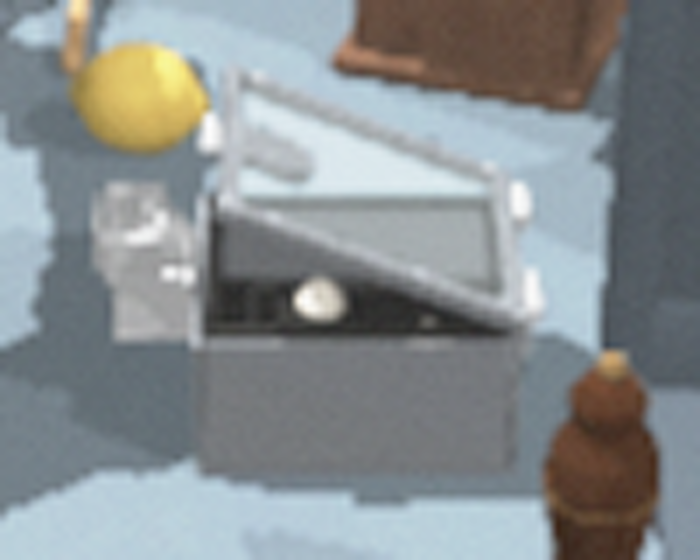

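View pics/tc.png

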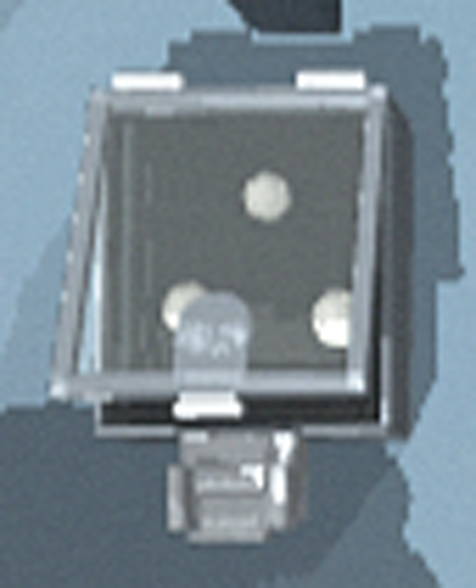

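```bash
cat > h.py <<'E'
import numpy as np, cv2
from scipy.optimize import least_squares
from scipy.spatial.transform import Rotation as R
from station import arm
def cams(): return {n:arm.snapshot(n) for n in("side","top")}
def proj(c,P):
    K=np.array([[c["fx"],0,c["cx"]],[0,c["fy"],c["cy"]],[0,0,1]])
    return cv2.projectPoints(np.float64(P).reshape(-1,1,3),c["rvec"],c["tvec"],K,np.array([c["k1"],0,0,0]))[0].reshape(-1,2)
def lid(f,y,h,t): # f forward of hinge, h above mid-plane
    return [75-f*np.cos(t)-h*np.sin(t)*-1, y, 83+f*np.sin(t)+h*np.cos(t)]
def world(q,P): return R.from_euler("z",q[2]).apply(P)+[q[0],q[1],0]
def triang(C,uv):
    return least_squares(lambda X:np.r_[proj(C["side"],X)[0]-uv["side"],proj(C["top"],X)[0]-uv["top"]],[600,200,90]).x
E
python3 - <<'E'
from h import *
C=cams()
S=lambda u,v:np.array([(u+.5)/7-.5+265,(v+.5)/7-.5+130]); T=lambda u,v:np.array([(u+.5)/5.6-.5+180,(v+.5)/5.6-.5+155])
B=lambda x,y,z:lambda t:[x,y,z]
L=lambda f,y,h:lambda t:lid(f,y,h,t)
obs=[("top",T(97,433),B(-75,65,80)),("top",T(388,433),B(-75,-65,80)),("top",T(55,392),L(150,65,5)),("top",T(362,390),L(150,-65,5)),
("top",T(213,330),L(120,0,5)),("side",S(200,468),B(-75,-65,0)),("side",S(512,468),B(75,-65,0)),("side",S(195,343),B(-75,-65,80)),("side",S(518,340),B(75,-65,80)),
("side",S(220,203),L(150,-65,5)),("side",S(235,70),L(150,65,5)),("side",S(283,152),L(120,0,5))]
f=lambda q:np.concatenate([proj(C[c],world(q,[g(q[3])]))[0]-p for c,p,g in obs])
r=least_squares(f,[600,200,0,.5],loss="soft_l1");print(r.x);print(f(r.x).reshape(-1,2).round(1).tolist())
q=r.x
print("pad model",world(q,[lid(120,0,5,q[3])]),"tri",triang(C,{"side":S(283,152),"top":T(213,330)}),"shut pad",world(q,[lid(120,0,5,0)]),"catch",world(q,[[-123,0,107]]))
s=arm.get_state();print(R.from_quat(s["ee_rot"]).as_matrix().round(3),s["t"])
E
```

```text
[5.98944245e+02 2.11977202e+02 2.62875886e-02 4.13130547e-01]
[[-1.4, 0.5], [0.1, 0.3], [-1.2, 0.1], [0.7, 0.2], [0.3, -0.4], [-0.5, 1.5], [0.7, 1.8], [-0.3, -0.9], [1.1, -0.2], [0.4, 0.7], [-0.6, -0.9], [0.6, 0.6]]
pad model [[566.05878694 211.11252339 135.75675754]] tri [564.59258901 211.20065761 137.9221697 ] shut pad [[553.95979213 210.79439671  88.        ]] catch [[475.98674103 208.74420094 107.        ]]
[[-0.947  0.321 -0.   ]
 [ 0.321  0.947 -0.001]
 [-0.    -0.001 -1.   ]] 0.2
```

Careful with the scale: shifts go in shares of 600 mm and turns go in shares of 2 pi rad. That gives: -466 mm / 600 = -0.7767, -244 mm / 600 = -0.4067, -0.353 rad / 6.2832 = -0.0562.

>>> drive_effector(
  moves={"x":[-0.7767,-0.7767,-0.7767,-0.7767,-0.7767,-0.7767,-0.7767,-0.7767,-0.7767,-0.7767,-0.7767,-0.7767],"y":[-0.4067,-0.4067,-0.4067,-0.4067,-0.4067,-0.4067,-0.4067,-0.4067,-0.4067,-0.4067,-0.4067,-0.4067],"z":[0,0,0,0,0,0,0,0,0,0,0.0333,0.0667],"drx":[0,0,0,0,0,0,0,0,0,0,0,0],"dry":[0,0,0,0,0,0,0,0,0,0,0,0],"drz":[-0.0562,-0.0562,-0.0562,-0.0562,-0.0562,-0.0562,-0.0562,-0.0562,-0.0562,-0.0562,-0.0562,-0.0562]},
  jaw=0,
  force=10,
)

```text
t: 1.7
tcp_pos: [562.0, 213.9, 220.5]
ee_rot: [-0.015, 1.0, 0.001, -0.0]
wrist_force: [-0.6, 0.6, -0.7]
gripper_width: 0.004
grasp_force: 0.0
```

```bash
python3 - <<'E'
from h import *
s=arm.get_state();print(s["tcp_pos"],R.from_quat(s["ee_rot"]).as_matrix().round(3).tolist(),s["t"],s["wrist_force"])
E
```

```text
[562.00659314 213.88989157 220.54284415] [[-1.0, -0.03, -0.001], [-0.03, 1.0, 0.002], [0.0, 0.002, -1.0]] 1.7 [-0.56860968  0.58591881 -0.74180394]
```

In the tool's units: 101 mm / 600 = 0.1683, 96 mm / 600 = 0.16.

>>> drive_effector(
  moves={"x":[0,0,0,0,0.0033,0.0067,0.01,0.0133,0.015,0.0167,0.0167],"y":[0,0,0,0,0,0,0,0,0,0,0],"z":[0.0417,0.075,0.0917,0.1033,0.115,0.1267,0.1383,0.15,0.16,0.1683,0.1683],"drx":[0,0,0,0,0,0,0,0,0,0,0],"dry":[0,0,0,0,0,0,0,0,0,0,0],"drz":[0,0,0,0,0,0,0,0,0,0,0]},
  jaw=0,
)

```text
t: 3.08
tcp_pos: [553.7, 210.9, 119.6]
ee_rot: [-0.013, 1.0, -0.0, 0.0]
wrist_force: [-0.1, 0.4, 0.1]
gripper_width: 0.009
grasp_force: 0.1
```

```bash
python3 - <<'E'
from h import *
C=cams()
cv2.imwrite("pics/c1.png",np.vstack([cv2.resize(C["side"]["pixels"][120:210,260:370,::-1],(640,300)),cv2.resize(C["top"]["pixels"][145:265,150:290,::-1],(640,300))]))
E
```

```text
(no output)
```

View pics/c1.png

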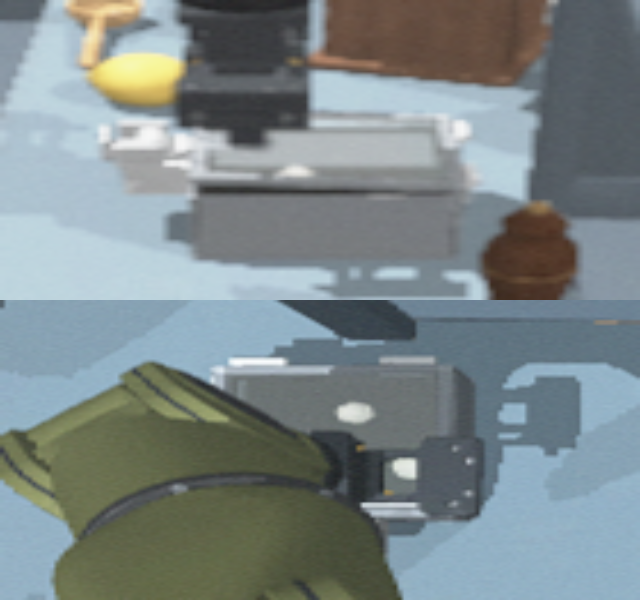

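Side panel: the fingers are on the pad at about (250,140), behind the catch at (140,150), and the lid is nearly shut. Top panel: the gripper is centred on the lid front. Now the slow press.

In the tool's units: 9 mm / 600 = 0.015, 8 mm / 600 = 0.0133.

>>> drive_effector(
  moves={"x":[0,0,0,0,0,0],"y":[0,0,0,0,0,0],"z":[0.0033,0.0067,0.01,0.0133,0.015,0.015],"drx":[0,0,0,0,0,0],"dry":[0,0,0,0,0,0],"drz":[0,0,0,0,0,0]},
  jaw=0,
)

```text
t: 3.92
tcp_pos: [553.0, 210.9, 111.3]
ee_rot: [-0.013, 1.0, -0.0, -0.0]
wrist_force: [-1.9, -0.6, 6.7]
gripper_width: 0.004
grasp_force: 3.5
```

In the tool's units: 2 mm / 600 = 0.0033, 1 mm / 600 = 0.0017.

>>> drive_effector(
  moves={"x":[0,0,0],"y":[0,0,0],"z":[0.0017,0.0033,0.0033],"drx":[0,0,0],"dry":[0,0,0],"drz":[0,0,0]},
  jaw=0,
)

```text
t: 4.3
tcp_pos: [552.9, 210.9, 109.6]
ee_rot: [-0.013, 1.0, -0.0, -0.0]
wrist_force: [-4.0, -0.9, 9.4]
gripper_width: 0.008
grasp_force: 5.0
```

>>> drive_effector(
  moves={"x":[0,0,0],"y":[0,0,0],"z":[0.0017,0.0025,0.0025],"drx":[0,0,0],"dry":[0,0,0],"drz":[0,0,0]},
  jaw=0,
)

```text
t: 4.68
tcp_pos: [552.8, 210.9, 108.4]
ee_rot: [-0.013, 1.0, -0.0, -0.0]
wrist_force: [-4.2, -0.3, 11.5]
gripper_width: 0.007
grasp_force: 6.1
```

In the tool's units: 1.5 mm / 600 = 0.0025, 1 mm / 600 = 0.0017.

>>> drive_effector(
  moves={"x":[0,0,0],"y":[0,0,0],"z":[0.0017,0.0025,0.0025],"drx":[0,0,0],"dry":[0,0,0],"drz":[0,0,0]},
  jaw=0,
)

```text
t: 5.05
tcp_pos: [552.9, 210.9, 107.5]
ee_rot: [-0.013, 1.0, -0.0, -0.0]
wrist_force: [-5.4, -1.9, 16.0]
gripper_width: 0.008
grasp_force: 8.2
```

>>> drive_effector(
  moves={"x":[0,0,0],"y":[0,0,0],"z":[0.0017,0.0025,0.0025],"drx":[0,0,0],"dry":[0,0,0],"drz":[0,0,0]},
  jaw=0,
)

```text
t: 5.42
tcp_pos: [552.9, 210.9, 107.2]
ee_rot: [-0.013, 1.0, -0.0, 0.0]
wrist_force: [-7.5, -3.1, 26.3]
gripper_width: 0.005
grasp_force: 13.1
```

The force is climbing steeply at TCP z 107, so the lid is at the hard stop. I'll lift slowly to test the latch, then retreat upward and look.

In the tool's units: -6 mm / 600 = -0.01, -4 mm / 600 = -0.0067.

>>> drive_effector(
  moves={"x":[0,0,0],"y":[0,0,0],"z":[-0.0067,-0.01,-0.01],"drx":[0,0,0],"dry":[0,0,0],"drz":[0,0,0]},
  jaw=0,
)

```text
t: 5.8
tcp_pos: [553.4, 211.0, 110.9]
ee_rot: [-0.013, 1.0, -0.0, -0.0]
wrist_force: [-1.7, -1.8, 8.6]
gripper_width: 0.007
grasp_force: 4.6
```

>>> drive_effector(
  moves={"x":[0,0,0,0,0.1667,0.1667,0.1667,0.1667,0.1667,0.1667],"y":[0,0,0,0,0.1,0.2,0.3,0.4,0.4,0.4],"z":[-0.0167,-0.0667,-0.15,-0.2167,-0.2167,-0.2167,-0.2167,-0.2167,-0.2167,-0.2167],"drx":[0,0,0,0,0,0,0,0,0,0],"dry":[0,0,0,0,0,0,0,0,0,0],"drz":[0,0,0,0,0,0,0,0,0,0]},
  jaw=0,
)

```text
t: 7.05
tcp_pos: [445.8, 451.1, 240.0]
ee_rot: [-0.015, 1.0, 0.001, -0.0]
wrist_force: [0.3, -0.5, 0.7]
gripper_width: 0.005
grasp_force: 0.0
```

```bash
python3 - <<'E'
from h import *
C=cams()
q=[598.94,211.98,.0263]
for n in C:
    im=cv2.resize(C[n]["pixels"][:,:,::-1],None,fx=6,fy=6,interpolation=cv2.INTER_CUBIC)
    for t,col in((0,(0,255,0)),(.06,(0,0,255))):
        p=proj(C[n],world(q,[lid(150,-65,5,t),lid(150,65,5,t)]))
        for a in p: cv2.circle(im,tuple(int(v) for v in (a+.5)*6),3,col,-1)
        print(n,t,p.round(1).tolist())
    x,y=(265,130) if n=="side" else (175,160)
    cv2.imwrite(f"pics/d{n}.png",im[y*6:(y+85)*6,x*6:(x+100)*6])
    cv2.imwrite(f"pics/f{n}.png",C[n]["pixels"][:,:,::-1])
a=cv2.imread("pics/dside.png");b=cv2.imread("pics/ftop.png")
cv2.imwrite("pics/ds.png",a)
E
```

```text
side 0 [[292.0, 175.6], [293.4, 154.3]]
side 0.06 [[292.1, 173.2], [293.6, 152.0]]
top 0 [[248.5, 232.1], [194.7, 232.3]]
top 0.06 [[248.0, 231.7], [193.7, 231.8]]
```

View pics/ds.png

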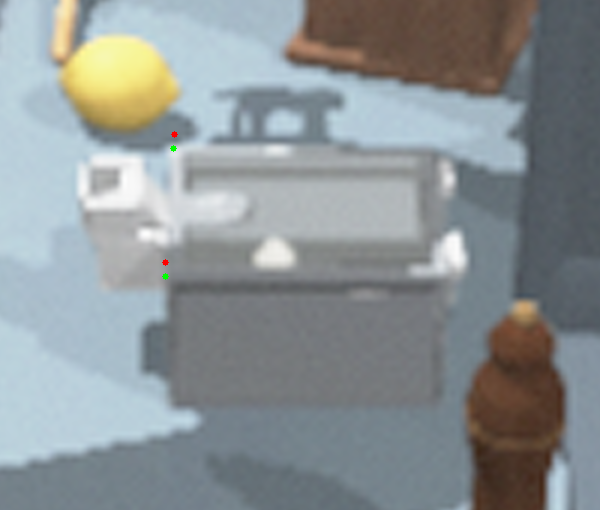

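View pics/ftop.png

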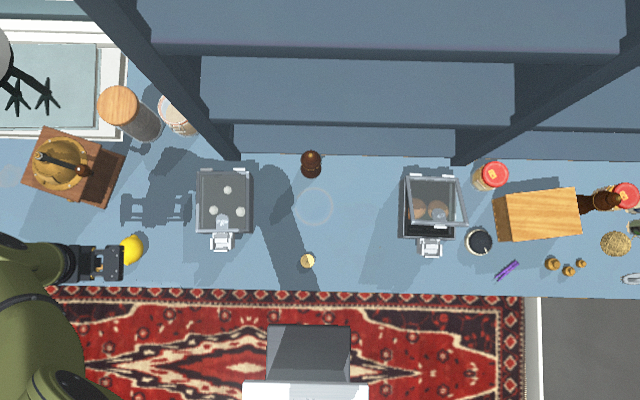

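The picture fits a shut lid: its front corners are near the green marks. But the lift still read 8.6 N at z 110.9, so I'll confirm with a gentle touch. An unlatched lid at 0.06 rad would be met at z 117, a latched one at about 110.

In the tool's units: -240 mm / 600 = -0.4, 110 mm / 600 = 0.1833.

>>> drive_effector(
  moves={"x":[-0.0417,-0.0833,-0.125,-0.1667,-0.1667,-0.1667,-0.1667,-0.1667,-0.1667,-0.1667],"y":[-0.1,-0.2,-0.3,-0.4,-0.4,-0.4,-0.4,-0.4,-0.4,-0.4],"z":[0,0,0,0,0.0333,0.1,0.1583,0.1833,0.1967,0.1967],"drx":[0,0,0,0,0,0,0,0,0,0],"dry":[0,0,0,0,0,0,0,0,0,0],"drz":[0,0,0,0,0,0,0,0,0,0]},
  jaw=0,
)

```text
t: 8.4
tcp_pos: [554.0, 210.7, 122.7]
ee_rot: [-0.013, 1.0, 0.0, 0.0]
wrist_force: [-0.4, -0.1, -0.4]
gripper_width: 0.006
grasp_force: 0.0
```

>>> drive_effector(
  moves={"x":[0,0,0],"y":[0,0,0],"z":[0.0033,0.0067,0.0067],"drx":[0,0,0],"dry":[0,0,0],"drz":[0,0,0]},
  jaw=0,
)

```text
t: 8.78
tcp_pos: [553.7, 211.1, 118.4]
ee_rot: [-0.013, 1.0, 0.0, 0.0]
wrist_force: [0.2, -1.0, 0.2]
gripper_width: 0.003
grasp_force: 0.0
```

>>> drive_effector(
  moves={"x":[0,0,0],"y":[0,0,0],"z":[0.0033,0.005,0.005],"drx":[0,0,0],"dry":[0,0,0],"drz":[0,0,0]},
  jaw=0,
)

```text
t: 9.15
tcp_pos: [553.5, 211.0, 115.1]
ee_rot: [-0.013, 1.0, -0.0, -0.0]
wrist_force: [-0.1, 0.1, -1.2]
gripper_width: 0.003
grasp_force: 0.0
```

>>> drive_effector(
  moves={"x":[0,0,0],"y":[0,0,0],"z":[0.0033,0.0033,0.0033],"drx":[0,0,0],"dry":[0,0,0],"drz":[0,0,0]},
  jaw=0,
)

```text
t: 9.52
tcp_pos: [553.6, 211.0, 113.2]
ee_rot: [-0.013, 1.0, 0.0, -0.0]
wrist_force: [0.9, -0.5, 0.7]
gripper_width: 0.008
grasp_force: 0.0
```

There's no contact down to z 113, so the lid is being held down and is latched. I'll retreat and hand in.

In the tool's units: -130 mm / 600 = -0.2167, -110 mm / 600 = -0.1833.

>>> drive_effector(
  moves={"x":[0,0,0,0,0,0],"y":[0,0,0,0,0,0],"z":[-0.0333,-0.1,-0.1833,-0.2167,-0.2167,-0.2167],"drx":[0,0,0,0,0,0],"dry":[0,0,0,0,0,0],"drz":[0,0,0,0,0,0]},
  jaw=0,
)

```text
t: 10.28
tcp_pos: [553.0, 210.5, 242.1]
ee_rot: [-0.013, 1.0, -0.0, -0.001]
wrist_force: [0.0, -0.3, -0.6]
gripper_width: 0.007
grasp_force: 0.0
```

```bash
python3 -c "
from station import arm
print(arm.get_state()['joint_vel'].round(3)); print(arm.finish_job())"
```

```text
[-0.002  0.013  0.003  0.005 -0.001  0.001  0.001]
the job is handed in; nothing more can be done
None
```

The meringue keeper is shut and, by a touch test that met no lid at the unlatched height, latched; I never touched the mushroom keeper, its lid still looked open in the last picture, and I handed in at about 10 s with the arm clear.

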